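# Knock a jammed slide carrier out of its dock and store it in the row

## Task

The blue slide carrier is jammed between the black rails of the unloading dock: take the orange block, use it to knock the carrier along the deck until it is wholly out of the rails, without letting it tip off the end or touching it with the gripper before it is clear, and stand the block back upright in the middle of its black mat. Then lift the carrier off the deck, carry it level, and lower it (do not drop it) right way up and squarely onto the vacant label in the tray, in line with the two stored carriers. Leave everything else where it is.

Things in the scene. Friction and masses are not known exactly. Their poses are not given: they have to be found in the camera images.
- dock_gate (a point): Point on the dock's deck top (22 mm above the desk), mid-width, at the exit end of the black rails. y: along the deck, the way out; x: across; z: up. The rails stand from y = -40 to 0 mm, the deck runs from y = -110 to +150 mm; beyond +150 mm it drops to the desk. The carrier is clear of the rails when its centre is more than 60 mm along +y from here.
- dock: Unloading dock, fixed: grey foot plate 110 x 260 x 6 mm with a bright deck 50 mm wide. Two black rails, 96 mm wide overall, only 40 mm long, have lips over the deck: 44 mm apart, underside 48 mm, top 52 mm above the desk. A red spring pad in the +x rail jams the carrier against the -x rail: sliding it takes roughly 8 to 15 N. Axes as dock_gate, origin under it on the desk.
- carrier_centre (a point): Centre of the jammed carrier, 12 mm above its underside. At the start it lies flat on the deck under the lips, its y axis along the dock's y, its centre 15 to 35 mm from dock_gate towards -y, so its rear (-y) end sticks out 35 to 55 mm behind the rails. It can be lifted only when its whole length has left the rails; then it can be gripped from above across x.
- carrier: The jammed slide carrier: blue plate 56 (x) x 120 (y) x 24 mm (z) with a steel top and four glass slides, about 0.3 kg, loose but jammed; origin at the centre of its underside. It is 6 mm wider than the deck, 3 mm over each edge.
- block_centre (a point): Centre of the orange knocking block, 32 mm above its underside. Grip it across its 30 mm width (x) near its top; its lower half then fits between the lips of the dock, with the fingers above or behind the rails.
- block: Orange hard-plastic knocking block, loose, 30 (x) x 130 (y) x 64 mm (z), about 0.22 kg, standing on its black mat with its long y axis roughly along the mat's y; origin at the centre of its underside.
- mat: Black rubber mat of the block, fixed, 100 (x) x 180 (y) x 3 mm; origin at the centre of its underside, on the desk.
- vacant (a point): Centre of the vacant place in the grey tray: a green-bordered white label 66 (x) x 130 (y) mm lying on the tray floor; this point is on the floor's surface, 4 mm above the desk. x, y: along the label's sides, y the long way. The tray (310 x 170 mm, rim 12 mm high) has three places in one row, 95 mm apart along x; the other two hold stored carriers.
- tray: The grey tray, fixed, 310 (x) x 170 (y) x 12 mm high, floor 4 mm thick; origin at the centre of its underside, on the desk.
- stored_a: A stored slide carrier in the tray, like the jammed one (56 x 120 x 24 mm); origin at the centre of its underside. Leave it alone.
- stored_b: Another stored carrier in the tray, same form. Leave it alone.
- oil: Amber bottle, 40 mm across, 90 mm high, loose bystander; origin under its centre.
- wash: White bottle with red cap, 60 mm across, 160 mm high, loose bystander; origin under its centre.
- dish: Clear lidded dish, 70 mm across, 22 mm high, loose bystander; origin under its centre.
- slidebox: Blue slide box with white lid, 92 x 112 x 36 mm, loose bystander; origin under its centre.
- specimen: Small cardboard box, 70 x 70 x 25 mm, loose bystander; origin under its centre.
- mug: White mug, 80 mm across, 90 mm high, loose bystander; origin under its centre.

How it is judged:
On the way, in this order (a step that is already met when the one before it is completed fails the run):
1. the block pushes on the jammed carrier (contact force between block and carrier above 1 N).
2. the carrier lies flat on the deck, wholly out of the rails (y of carrier_centre in the frame of dock_gate above 0.06 m and z of carrier_centre in the frame of dock_gate below 0.02 m and angle between carrier's own z axis and vertical below 0.1 rad), for 0.2 s.
3. the block stands released on its mat (horizontal distance between block_centre and mat below 0.035 m and angle between block's own z axis and vertical below 0.1 rad and z of block_centre in the frame of mat below 0.04 m and contact force between the fingers and block below 0.1 N), for 0.2 s.
4. the carrier is lifted clear of the deck (z of carrier_centre in the frame of dock_gate above 0.03 m), for 0.1 s.
5. the carrier is lowered onto the label while still held (horizontal distance between carrier_centre and vacant below 0.015 m and z of carrier_centre in the frame of vacant below 0.018 m and contact force between the fingers and carrier above 0.3 N), for 0.03 s.
At the end, for the whole second after the job is handed in: The carrier lies flat, right way up and at rest on the tray floor, its centre within 12 mm of the centre of the vacant label and its long axis within 0.12 rad of the label's; the block stands upright at rest on its mat, its centre within 35 mm of the mat's (horizontal distance between carrier_centre and vacant below 0.012 m and z of carrier_centre in the frame of vacant below 0.015 m and angle between the y axis of carrier and the y axis of vacant, either way round below 0.12 rad and angle between carrier's own z axis and vertical below 0.08 rad and linear speed of each of carrier, block below 0.02 m/s and horizontal distance between block_centre and mat below 0.035 m and angle between block's own z axis and vertical below 0.1 rad and z of block_centre in the frame of mat below 0.04 m); the robot touches nothing.
It fails at once if the gripper or arm touches the carrier before it is wholly out of the rails (y of carrier_centre in the frame of dock_gate below 0.055 m and z of carrier_centre in the frame of dock_gate below 0.02 m and contact force between any of the fingers, the arm and carrier above 0.5 N).
It fails at once if the carrier is tipped over or off the deck (angle between carrier's own z axis and vertical above 0.5 rad).
It fails at once if a stored carrier is shifted by more than 20 mm (distance of any of stored_a, stored_b from where it was at the start of the episode above 0.02 m).
It fails at once if a bystander is shifted by more than 30 mm (distance of any of oil, wash, dish, slidebox, specimen, mug from where it was at the start of the episode above 0.03 m).
It also fails if it takes over 72 s, if anything falls off the work surface, if the arm or the gripper's body presses on something with over 40 N, if the wrist force passes 120 N, or if a joint passes its speed limit or range.

## Robot

A 6-joint arm with a two-finger parallel gripper is mounted at the origin on the work surface. World frame = base frame: x ahead of the robot, y to its left, z up, the work surface at z = 0. Lengths are in m, angles in rad, forces in N, time in s.
With the tool pointing down it reaches from about 0.325 to 0.85 m from the base axis. Payload 15.5 kg.
Tool frame: the origin (TCP) lies between the finger pads; the fingertips stand 17 mm ahead of it and the grasp point (between the pads) lies 2 mm behind it; x points along the fingers, y is the direction in which the jaws open and shut, and the axes are right-handed (so a half turn about x gives the same grasp; the last joint's range is limited). The gripper opens to 91 mm and grips with 3 to 60 N. Pads are 32 mm wide; open, the fingers measure 118 mm over their backs; the gripper's body (76 mm by 178 mm) begins 60 mm behind the grasp point.
Start: joints at [1.204, 0.494, 1.345, -0, 1.302, -0.096], TCP at [0.167, 0.602, 0.231] pointing down, gripper open.
Joint ranges: [-2.91, 2.91], [-0.82, 2.16], [0.22, 2.67], [-1.22, 4.37], [0.12, 2.79], [-3.08, 3.08]. Speed limits (rad/s): [1.89, 1.89, 2.57, 3.01, 3.01, 3.01].

## Interface

Orientations are given as a unit quaternion [x, y, z, w].
In Python, from plant import bot, optics gives the robot as it stands.
- The arm moves only by the tool arm_command, never from a script. Its argument "motion" is a list of rows, each a list of 3 entries, a list of its own where there are three numbers: the closure, from 0 (fully open) to 1 (shut), then the shift along the tool's x, y, z in cm, then the turn, a rotation vector about the tool's x, y, z in rad. A call has 1 to 20 rows; each row is the pose to reach, as a shift and turn from the pose commanded when the call began, along the tool's axes at that moment; what a row does not reach only later rows make up. A row lasts 1/8 s, in which the tool goes at most 62.5 mm and 10.7 degrees, less where a joint would pass 70% of its speed; a pose out of reach is approached as far as the arm can. A call with a gripper value outside its range is refused whole. The fingers move at their own pace and stop on an object; "squeeze" is the grip in N (left out, the last holds). Time passes only in rows, so rows that repeat a pose let the fingers close. It gives the time, the measured TCP pose, the force and the opening at its end, in the units of the state.
- bot.state(): the state, without advancing time (a new reading comes with each control period).
- optics.capture(name): name is "scene" or "top" or "wrist"; returns the picture (384x512x3 uint8, blue, green, red); there is no depth.
- optics.calibration(name): a dict with "vfov" (degrees; the focal length in pixels is half the picture's height over the tangent of half this angle, whatever the lens; pixels are square), "cx", "cy" (the principal point, pixels), "extrinsics" (4x4, takes a point from world to camera coordinates). Camera axes: x right, y down, z forward; pixel columns grow to the right and rows downward; lengths in m; the calibration is good to about 2 mm. A picture is of the moment at which its call begins: read the wrist's pose just before it. calibration takes no time and is no camera call; for the wrist camera it gives the pose at the moment of the call.
- bot.hand_in(): hands the job in, once; it reports no verdict.
The state is a dict: "time": time; "joint_pos": joint angles; "qd": joint speeds; "effort": joint torques, N m; "ee_pos": TCP position; "orientation": TCP orientation; "wrist_force": force on the tool from outside, world axes, zero at the start; "wrist_torque": the same for the moment, N m; "finger_gap": finger opening in m.
Only numpy, scipy, OpenCV 4.12 (cv2) and the standard library are available. Lean on these libraries where they do the work, as an engineer would, in place of code of your own. Each camera call takes 0.05 s, during which the arm holds its last target. There are 200 camera calls.

## Working session

There is one attempt and no reset: what is moved stays moved. The work goes in short steps, Python scripts to look and compute and a tool call to move; the robot and the scene stay as the last step left them, time stands still between calls to the robot, and variables do not carry over. Pictures are saved under pics/ and viewed, about 8 in all and at most 12, crops included, and the job is handed in when it is done.

Besides the shell and the picture viewer there is one more tool, called after "Request:" as name(argument=value, ...) on one line, values as JSON. arm_command: Moves the arm, as the interface text tells. Its arguments: {"type":"object","properties":{"motion":{"type":"array","items":{"type":"array"}},"squeeze":{"type":"number"}},"required":["motion"]}

```bash
ls; mkdir -p pics
python3 - <<'E'
from plant import bot, optics
import cv2, numpy as np
print({k:np.round(v,4).tolist() for k,v in bot.state().items()})
for n in ["scene","top","wrist"]:
    c=optics.calibration(n); print(n,c["vfov"],c["cx"],c["cy"],{k:v for k,v in c.items() if k not in("vfov","cx","cy","extrinsics")}); print(np.round(c["extrinsics"],4).tolist())
    cv2.imwrite(f"pics/{n}0.png",optics.capture(n))
a=cv2.imread("pics/top0.png"); cv2.imwrite("pics/top0b.png",cv2.resize(a,(800,600),interpolation=cv2.INTER_CUBIC))
E
```

```text
pics
{'time': 0.0, 'joint_pos': [1.2045, 0.4942, 1.3461, 0.0, 1.3025, -0.0955], 'qd': [-0.0004, 0.0015, 0.0019, -0.0003, 0.0018, 0.0002], 'effort': [-0.0032, -87.8835, -38.1876, 0.0703, 0.0529, -0.0], 'ee_pos': [0.167, 0.6019, 0.2303], 'orientation': [0.095, 0.7007, -0.0959, 0.7005], 'wrist_force': [0.8245, 0.1695, -0.8312], 'wrist_torque': [-0.0693, -0.0005, 0.0057], 'finger_gap': 0.091}
scene 52.120245171632135 261.36788598295306 189.90029266082828 {}
[[-0.2838, 0.9588, 0.0128, 0.1016], [0.8053, 0.2456, -0.5396, -0.4669], [-0.5205, -0.1428, -0.8419, 1.4496], [0.0, 0.0, 0.0, 1.0]]
top 47.9363453505719 261.06902533894606 188.4116753265107 {}
[[-0.0253, -0.9997, -0.0025, 0.0682], [-0.9963, 0.0254, -0.0821, 0.6046], [0.0821, 0.0004, -0.9966, 1.3229], [0.0, 0.0, 0.0, 1.0]]
wrist 59.13076502945444 255.75408879294724 191.31973719547426 {}
[[0.2668, 0.9637, -0.0012, -0.6241], [0.9335, -0.2581, 0.2488, -0.0279], [0.2395, -0.0675, -0.9685, 0.3897], [0.0, 0.0, 0.0, 1.0]]
```

View pics/top0b.png

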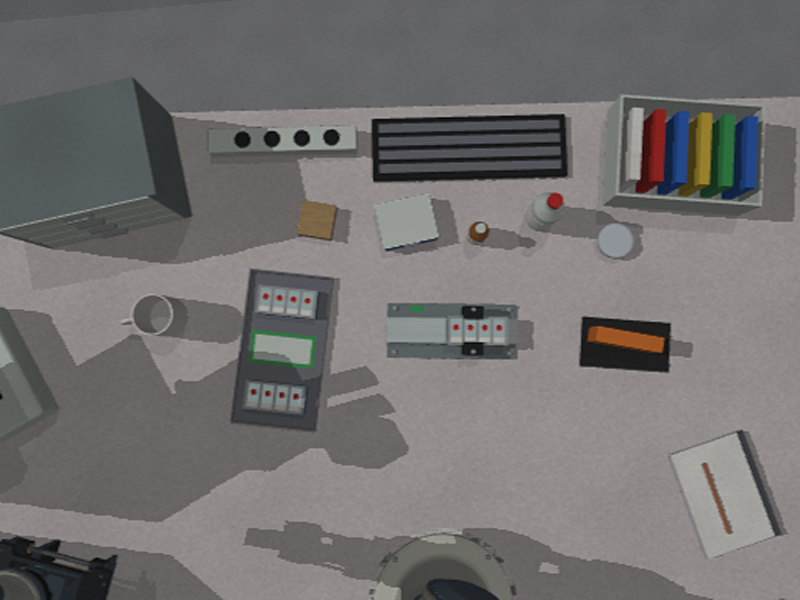

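View pics/scene0.png

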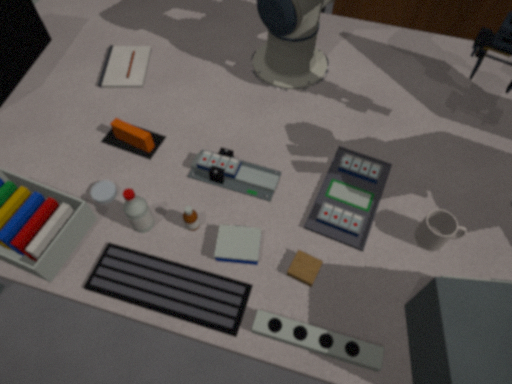

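```bash
cat > h.py <<'E'
import cv2, numpy as np
from plant import bot, optics
from scipy.spatial.transform import Rotation as R
def cam(n):
    c=optics.calibration(n); f=192/np.tan(np.radians(c["vfov"]/2))
    return f,c["cx"],c["cy"],np.array(c["extrinsics"])
def world(C,px,z):
    f,cx,cy,E=C; px=np.atleast_2d(np.asarray(px,float))
    d=np.c_[(px[:,0]-cx)/f,(px[:,1]-cy)/f,np.ones(len(px))]@E[:3,:3]
    o=-E[:3,:3].T@E[:3,3]
    return o+d*((z-o[2])/d[:,2])[:,None]
def pix(C,p):
    f,cx,cy,E=C; q=np.atleast_2d(p)@E[:3,:3].T+E[:3,3]
    return np.c_[f*q[:,0]/q[:,2]+cx,f*q[:,1]/q[:,2]+cy]
def snap(n,tag):
    C=cam(n); im=optics.capture(n); cv2.imwrite(f"pics/{n}{tag}.png",im); return C,im
def blobs(m,amin=30):
    cs=cv2.findContours(m.astype(np.uint8),cv2.RETR_EXTERNAL,cv2.CHAIN_APPROX_NONE)[0]
    return sorted([c for c in cs if cv2.contourArea(c)>=amin],key=cv2.contourArea,reverse=True)
def rect(C,c,z):
    """min-area rectangle of a contour cast on height z: centre, sizes(mm), angle of long side (deg)"""
    w=world(C,c.reshape(-1,2),z)[:,:2].astype(np.float32)
    b=cv2.boxPoints(cv2.minAreaRect(w)); e=[b[1]-b[0],b[2]-b[1]]; e.sort(key=np.linalg.norm)
    a=np.degrees(np.arctan2(e[1][1],e[1][0]))%180
    return b.mean(0).round(4),[round(float(np.linalg.norm(v))*1000,1) for v in e],round(float(a),2)
def move(p,q):
    """shift (cm) and turn (rotvec) in tool axes from present measured pose to world pose p, R q"""
    s=bot.state(); r=R.from_quat(s["orientation"])
    return (r.inv().apply(np.array(p)-s["ee_pos"])*100).round(2),(r.inv()*q).as_rotvec().round(3)
def down(yaw):
    """tool x down, jaw axis y at yaw (rad) from world x"""
    x=[0,0,-1]; y=[np.cos(yaw),np.sin(yaw),0]
    return R.from_matrix(np.c_[x,y,np.cross(x,y)])
E
python3 - <<'E'
from h import *
C=cam("top"); s=512/800
for n in["top","scene","wrist"]:
    E=cam(n)[3]; print(n,(-E[:3,:3].T@E[:3,3]).round(3))
st=bot.state(); r=R.from_quat(st["orientation"]); print(r.as_matrix().round(3).tolist())
im=cv2.imread("pics/top0.png"); hsv=cv2.cvtColor(im,cv2.COLOR_BGR2HSV); h,sa,v=cv2.split(hsv)
g=blobs((h>45)&(h<80)&(sa>100)); print("green",[rect(C,c,.004) for c in g[:3]])
o=blobs((h<15)&(sa>180)&(v>120)); print("orange",[rect(C,c,.064) for c in o[:3]])
roi=np.zeros(v.shape,bool); roi[195:245,365:435]=1
k=blobs(((v<60)|((h<15)&(sa>180)))&roi); print("mat",[rect(C,c,.003) for c in k[:2]])
roi[:]=0; roi[190:235,285:320]=1
k=blobs((v<60)&roi,10); print("rails",[rect(C,c,.052) for c in k[:3]])
print("tray",world(C,np.array([(250,269),(338,278),(317,430),(232,421)])*s,.012).round(3).tolist())
print("deck end",world(C,np.array([(387,318),(387,344)])*s,.022).round(3).tolist())
for nm,p,z in[("oil",(479,228),.09),("wash",(555,200),.16),("mug",(152,300),.09),("spec",(318,220),.025),("box",(407,220),.036),("dish",(615,240),.022)]: print(nm,world(C,np.array(p)*s,z).round(3))
E
```

```text
top [0.495 0.052 1.368]
scene [1.159 0.224 0.967]
wrist [0.099 0.621 0.384]
[[-0.0, 0.268, 0.964], [-0.001, 0.964, -0.268], [-1.0, -0.001, -0.0]]
green [(array([0.5047, 0.3094], dtype=float32), [65.4, 128.4], 82.26), (array([ 0.8784, -0.6005], dtype=float32), [60.3, 182.7], 166.23)]
orange [(array([ 0.5076, -0.3653], dtype=float32), [28.4, 142.3], 78.44), (array([ 0.8877, -0.4483], dtype=float32), [19.0, 142.7], 174.24), (array([ 0.7828, -0.2397], dtype=float32), [23.8, 24.3], 133.44)]
mat [(array([ 0.4967, -0.3816], dtype=float32), [99.0, 177.7], 84.33)]
rails [(array([ 0.4954, -0.0673], dtype=float32), [24.2, 45.6], 88.55), (array([ 0.5668, -0.0712], dtype=float32), [21.4, 42.8], 88.54)]
tray [[0.667, 0.371, 0.012], [0.644, 0.193, 0.012], [0.342, 0.24, 0.012], [0.364, 0.409, 0.012]]
deck end [[0.56, 0.096, 0.022], [0.508, 0.097, 0.022]]
oil [[ 0.725 -0.087  0.09 ]]
wash [[ 0.76  -0.219  0.16 ]]
mug [[0.602 0.539 0.09 ]]
spec [[0.761 0.23  0.025]]
box [[0.754 0.051 0.036]]
dish [[ 0.706 -0.367  0.022]]
```

View pics/wrist0.png

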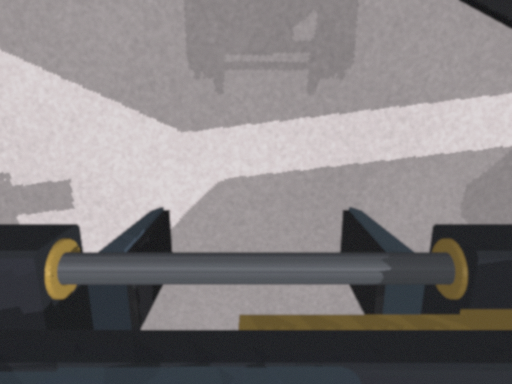

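Run:
```python
from h import *
print(move([.50,.22,.31],down(np.radians(-6))))
```

```text
(array([ -7.93, -27.91,  42.3 ]), array([1.405e+00, 1.000e-03, 1.000e-03]))
```

Request:
arm_command(motion=[[0,[-8,-3.5,5.3],[0.18,0,0]],[0,[-8,-7,10.6],[0.36,0,0]],[0,[-8,-10.5,15.9],[0.54,0,0]],[0,[-8,-14,21.2],[0.72,0,0]],[0,[-8,-17.5,26.5],[0.9,0,0]],[0,[-8,-21,31.8],[1.08,0,0]],[0,[-8,-24.5,37],[1.26,0,0]],[0,[-8,-28,42.3],[1.405,0,0]],[0,[-8,-28,42.3],[1.405,0,0]],[0,[-8,-28,42.3],[1.405,0,0]],[0,[-8,-28,42.3],[1.405,0,0]]])

```text
time: 1.52
ee_pos: [0.4995, 0.2195, 0.3107]
orientation: [-0.525, -0.473, 0.526, -0.473]
wrist_force: [0.3, -0.6, -0.4]
finger_gap: 0.0909
```

Run:
```python
from h import *
C,im=snap("wrist","1"); s=bot.state(); print(s["ee_pos"],s["joint_pos"],s["time"])
print(move([.53,-.13,.31],down(np.radians(-2))))
hsv=cv2.cvtColor(im,cv2.COLOR_BGR2HSV); h,sa,v=cv2.split(hsv)
g=blobs((h>45)&(h<80)&(sa>100)); print("green",[rect(C,c,.004) for c in g[:3]])
```

```text
[0.49928084 0.21983832 0.31080646] [3.05156249e-01 3.10098798e-01 1.42300058e+00 2.31704019e-04
 1.40893673e+00 4.09441390e-01] 1.575
(array([ 0.08,  6.7 , 34.47]), array([-0.069, -0.   ,  0.   ]))
green [(array([0.506 , 0.3082], dtype=float32), [65.3, 129.7], 82.89)]
```

View pics/wrist1.png

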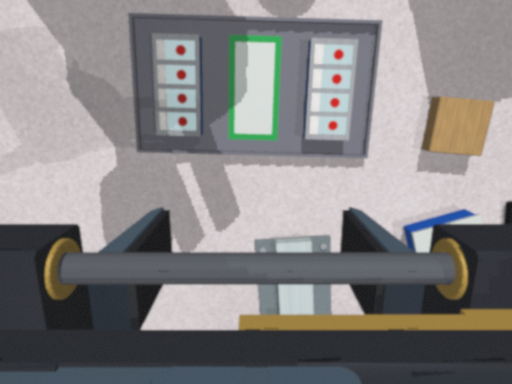

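Request:
arm_command(motion=[[0,[0,1,6],[-0.01,0,0]],[0,[0,2.2,12],[-0.03,0,0]],[0,[0,3.4,18],[-0.04,0,0]],[0,[0,4.6,24],[-0.05,0,0]],[0,[0,5.7,30],[-0.06,0,0]],[0,[0,6.7,34.5],[-0.07,0,0]],[0,[0,6.7,34.5],[-0.07,0,0]],[0,[0,6.7,34.5],[-0.07,0,0]],[0,[0,6.7,34.5],[-0.07,0,0]]])

```text
time: 2.7
ee_pos: [0.5303, -0.1293, 0.311]
orientation: [0.508, 0.492, -0.508, 0.492]
wrist_force: [0.6, 0.4, -0.2]
finger_gap: 0.0911
```

Run:
```python
from h import *
C,im=snap("wrist","2"); s=bot.state(); print(s["ee_pos"],s["time"])
print(move([.50,-.47,.31],down(np.radians(-10))))
print(pix(C,[[.5315,-.05,.022],[.5315,-.135,.046],[.5315,.1,.022]]).round(1).tolist())
cv2.imwrite("pics/wrist2c.png",cv2.resize(im[:260,130:390],None,fx=2.3,fy=2.3,interpolation=cv2.INTER_CUBIC))
```

```text
[ 0.53033315 -0.12948294  0.31102957] 2.75
(array([ 0.1 , -1.9 , 34.13]), array([ 0.141, -0.   , -0.   ]))
[[255.0, 96.5], [257.2, 166.5], [250.7, -39.1]]
```

View pics/wrist2c.png

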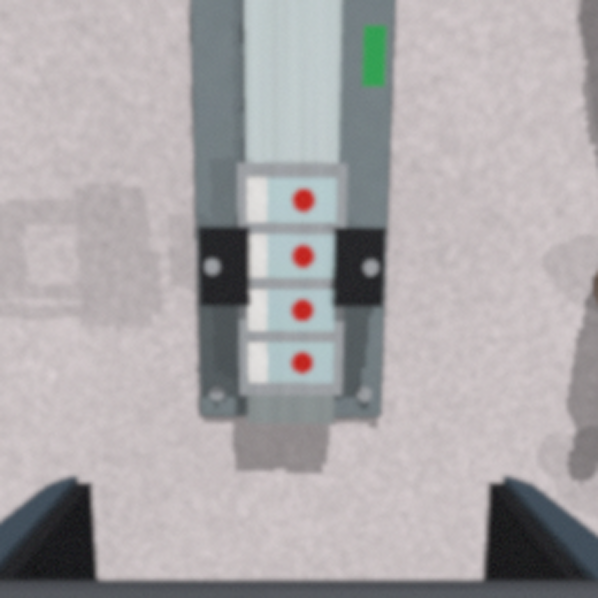

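Run:
```python
from h import *
S=bot.state(); 
C=cam("wrist"); im=cv2.imread("pics/wrist2.png")
f=lambda p:np.array(p)/2.3+[130,0]
hsv=cv2.cvtColor(im,cv2.COLOR_BGR2HSV); h,sa,v=cv2.split(hsv)
roi=np.zeros(v.shape,bool); roi[60:180,215:300]=1
k=blobs((v<70)&roi,20); print("rails",[(rect(C,c,.052),cv2.boundingRect(c)) for c in k[:4]])
d=blobs(((h<10)|(h>170))&(sa>150)&roi,5); P=np.array([world(C,cv2.minEnclosingCircle(c)[0],.046)[0] for c in d]); print("dots",P.round(4).tolist())
print("carrier corners",world(C,f([(238,163),(347,163),(240,395),(343,395)]),.046).round(4).tolist())
print("railcorners",world(C,f([(199,229),(383,229),(199,304),(383,304),(249,229),(334,229)]),.052).round(4).tolist())
print("deck edges",world(C,f([(245,10),(245,155),(342,10),(341,155)]),.022).round(4).tolist())
print("foot",world(C,f([(191,10),(200,415),(395,10),(380,415)]),.006).round(4).tolist())
```

```text
rails [((array([ 0.4968, -0.0718], dtype=float32), [22.8, 38.6], 87.31), (217, 99, 20, 34)), ((array([ 0.5676, -0.0746], dtype=float32), [23.5, 37.2], 88.14), (276, 100, 21, 33))]
dots [[0.5396, -0.0396, 0.046], [0.5374, -0.0956, 0.046], [0.5382, -0.0678, 0.046], [0.5366, -0.1238, 0.046]]
carrier corners [[0.5074, -0.0211, 0.046], [0.5627, -0.0229, 0.046], [0.5026, -0.1409, 0.046], [0.5589, -0.1428, 0.046]]
railcorners [[0.4862, -0.0529, 0.052], [0.5803, -0.0559, 0.052], [0.4839, -0.0907, 0.052], [0.5802, -0.0938, 0.052], [0.5118, -0.0537, 0.052], [0.5552, -0.0551, 0.052]]
deck edges [[0.5132, 0.0553, 0.022], [0.5099, -0.0149, 0.022], [0.563, 0.0537, 0.022], [0.5614, -0.0166, 0.022]]
foot [[0.4838, 0.0604, 0.006], [0.4751, -0.1601, 0.006], [0.5923, 0.0569, 0.006], [0.5836, -0.1637, 0.006]]
```

Request:
arm_command(motion=[[0,[0,-0.3,6],[0.03,0,0]],[0,[0,-0.6,12],[0.06,0,0]],[0,[0,-1,18],[0.08,0,0]],[0,[0,-1.4,24],[0.1,0,0]],[0,[0,-1.7,30],[0.12,0,0]],[0,[0,-1.9,34],[0.14,0,0]],[0,[0,-1.9,34],[0.14,0,0]],[0,[0,-1.9,34],[0.14,0,0]],[0,[0,-1.9,34],[0.14,0,0]]])

```text
time: 3.88
ee_pos: [0.5, -0.4686, 0.3112]
orientation: [0.541, 0.455, -0.541, 0.455]
wrist_force: [0.1, 0.1, -0.9]
finger_gap: 0.0912
```

Run:
```python
from h import *
C,im=snap("wrist","3"); s=bot.state(); print(s["ee_pos"],s["time"])
hsv=cv2.cvtColor(im,cv2.COLOR_BGR2HSV); h,sa,v=cv2.split(hsv)
o=blobs((h<15)&(sa>180)&(v>100)); print("orange",[rect(C,c,.067) for c in o[:2]],cv2.boxPoints(cv2.minAreaRect(o[0])).tolist())
roi=np.zeros(v.shape,bool); roi[:200]=1
k=blobs(((v<60)|((h<15)&(sa>180)))&roi,500); print("mat",[(rect(C,c,.003),cv2.boundingRect(c)) for c in k[:3]])
cv2.imwrite("pics/wrist3c.png",cv2.resize(im[:230,150:400],None,fx=2.4,fy=2.4,interpolation=cv2.INTER_CUBIC))
```

```text
[ 0.49995936 -0.46877473  0.31131017] 3.925
orange [(array([ 0.5073, -0.373 ], dtype=float32), [30.8, 128.3], 78.56)] [[233.16522216796875, 137.92074584960938], [235.13836669921875, 17.559642791748047], [263.261962890625, 18.020675659179688], [261.288818359375, 138.38177490234375]]
mat [((array([ 0.4982, -0.3819], dtype=float32), [95.6, 177.6], 84.39), (200, 17, 84, 145))]
```

View pics/wrist3c.png

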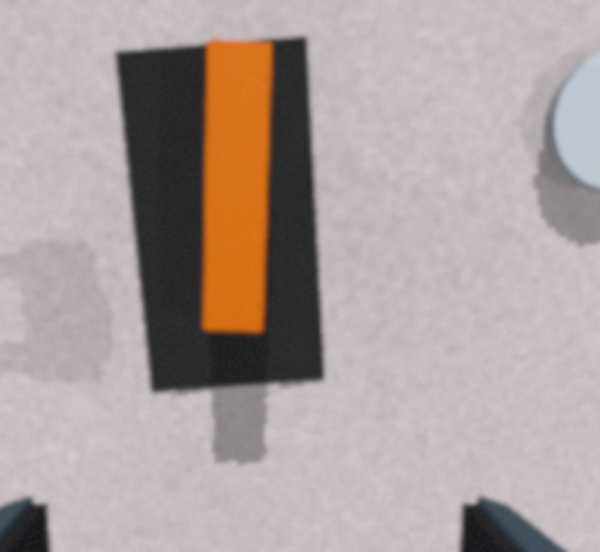

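Run:
```python
from h import *
print(move([.5053,-.3828,.053],down(np.radians(-11.44))))
```

```text
(array([25.83, -0.96, -8.56]), array([ 0.026,  0.   , -0.   ]))
```

Request:
arm_command(motion=[[0,[5,-0.5,-4.5],[0.026,0,0]],[0,[10,-0.96,-8.56],[0.026,0,0]],[0,[15,-0.96,-8.56],[0.026,0,0]],[0,[18,-0.96,-8.56],[0.026,0,0]],[0,[21,-0.96,-8.56],[0.026,0,0]],[0,[23.5,-0.96,-8.56],[0.026,0,0]],[0,[25,-0.96,-8.56],[0.026,0,0]],[0,[25.8,-0.96,-8.56],[0.026,0,0]],[0,[25.8,-0.96,-8.56],[0.026,0,0]],[0,[25.8,-0.96,-8.56],[0.026,0,0]],[0,[25.8,-0.96,-8.56],[0.026,0,0]]])

```text
time: 5.3
ee_pos: [0.5052, -0.3843, 0.0536]
orientation: [0.548, 0.447, -0.548, 0.448]
wrist_force: [-0.1, -0.4, -1.3]
finger_gap: 0.0913
```

Run:
```python
from h import *
print(move([.5053,-.3828,.053],down(np.radians(-11.44))))
C,im=snap("wrist","4"); hsv=cv2.cvtColor(im,cv2.COLOR_BGR2HSV); h,sa,v=cv2.split(hsv)
o=blobs((h<15)&(sa>180)&(v>100)); print("orange",[rect(C,c,.067) for c in o[:2]])
```

```text
(array([ 0.06, -0.02, -0.15]), array([-0.001,  0.001, -0.001]))
orange [(array([ 0.5133, -0.3434], dtype=float32), [29.6, 71.3], 78.43), (array([ 0.5003, -0.4063], dtype=float32), [23.3, 29.5], 168.47)]
```

Request:
arm_command(motion=[[1,[0,0,0],[0,0,0]],[1,[0,0,0],[0,0,0]],[1,[0,0,0],[0,0,0]],[1,[0,0,0],[0,0,0]],[1,[0,0,0],[0,0,0]],[1,[0,0,0],[0,0,0]],[1,[-1,0,0],[0,0,0]],[1,[-4,0,0],[0,0,0]],[1,[-9,0,0],[0,0,0]],[1,[-12,0,0],[0,0,0]],[1,[-12,0,0],[0,0,0]],[1,[-12,0,0],[0,0,0]]], squeeze=55)

```text
time: 6.85
ee_pos: [0.5044, -0.3836, 0.1722]
orientation: [-0.548, -0.448, 0.548, -0.447]
wrist_force: [-0.1, 0.3, -3.1]
finger_gap: 0.0297
```

Run:
```python
from h import *
s=bot.state(); print(s["ee_pos"],s["finger_gap"],s["wrist_force"])
C,im=snap("wrist","5"); hsv=cv2.cvtColor(im,cv2.COLOR_BGR2HSV); h,sa,v=cv2.split(hsv)
zt=s["ee_pos"][2]+.0134
o=blobs((h<15)&(sa>180)&(v>100)); print("orange",[rect(C,c,zt) for c in o[:2]])
# behind carrier: block front 10 mm behind carrier rear
t=np.radians(88); d=np.array([np.cos(t),np.sin(t),0]); g=np.array([.5335,-.0535,0])
for y in(-.115,): 
    p=g+d*(y-.065-.011); p[2]=.075; print(p,move(p+[0,0,.09],down(np.radians(-2))),move(p,down(np.radians(-2))))
```

```text
[ 0.50443232 -0.38359926  0.17215185] 0.029687663580649705 [-0.12181638  0.32715495 -3.11059261]
orange [(array([ 0.5121, -0.3429], dtype=float32), [29.3, 70.9], 78.58), (array([ 0.5002, -0.4013], dtype=float32), [14.6, 29.0], 168.54)]
[ 0.5268342  -0.24438365  0.075     ] (array([  0.68,  -0.57, -14.08]), array([-0.166, -0.001,  0.002])) (array([  9.68,  -0.55, -14.07]), array([-0.166, -0.001,  0.002]))
```

Request:
arm_command(motion=[[1,[0.7,-0.2,-4],[-0.04,0,0]],[1,[0.7,-0.4,-8],[-0.09,0,0]],[1,[0.7,-0.57,-12],[-0.13,0,0]],[1,[0.7,-0.57,-14],[-0.166,0,0]],[1,[0.7,-0.57,-14],[-0.166,0,0]],[1,[0.7,-0.57,-14],[-0.166,0,0]],[1,[3,-0.57,-14],[-0.166,0,0]],[1,[5.5,-0.57,-14],[-0.166,0,0]],[1,[8,-0.57,-14],[-0.166,0,0]],[1,[9.2,-0.57,-14],[-0.166,0,0]],[1,[9.7,-0.57,-14],[-0.166,0,0]],[1,[9.7,-0.57,-14],[-0.166,0,0]],[1,[9.7,-0.57,-14],[-0.166,0,0]]])

```text
time: 8.52
ee_pos: [0.5277, -0.246, 0.0767]
orientation: [0.509, 0.491, -0.509, 0.492]
wrist_force: [0.1, 0.6, -2.7]
finger_gap: 0.03
```

Run:
```python
from h import *
t=np.radians(88); d=np.array([np.cos(t),np.sin(t),0]); g=np.array([.5335,-.0535,0])
p=g+d*(.010-.077); p[2]=.075; print(bot.state()["ee_pos"],bot.state()["wrist_force"],move(p,down(np.radians(-2))))
C,im=snap("wrist","6"); hsv=cv2.cvtColor(im,cv2.COLOR_BGR2HSV); h,sa,v=cv2.split(hsv)
o=blobs((h<15)&(sa>180)&(v>100)); print("orange",[rect(C,c,.0885) for c in o[:2]])
k=blobs((v<60),80); print([(rect(C,c,.052),cv2.boundingRect(c)) for c in k[:7]])
cv2.imwrite("pics/wrist6c.png",im)
```

```text
[ 0.52769341 -0.24596646  0.07666376] [ 0.09764888  0.57857965 -2.68561326] (array([  0.16,  -0.09, -12.56]), array([-0.   ,  0.001, -0.001]))
orange [(array([ 0.5284, -0.2049], dtype=float32), [29.7, 71.3], 87.99), (array([ 0.5261, -0.265 ], dtype=float32), [14.8, 29.6], 177.97)]
[((array([ 0.5245, -0.323 ], dtype=float32), [28.8, 318.8], 177.83), (0, 329, 512, 41)), ((array([ 0.4599, -0.267 ], dtype=float32), [54.5, 63.2], 178.0), (83, 226, 115, 87)), ((array([ 0.5936, -0.2717], dtype=float32), [54.5, 62.2], 178.0), (317, 226, 113, 87)), ((array([ 0.5497, -0.2881], dtype=float32), [8.8, 18.8], 89.43), (289, 284, 16, 29)), ((array([ 0.5021, -0.2867], dtype=float32), [8.3, 17.9], 87.98), (209, 285, 15, 28)), ((array([ 0.55  , -0.2469], dtype=float32), [7.4, 22.3], 89.48), (290, 214, 14, 38)), ((array([ 0.5042, -0.245 ], dtype=float32), [6.8, 22.8], 86.57), (209, 213, 13, 39))]
```

View pics/wrist6c.png

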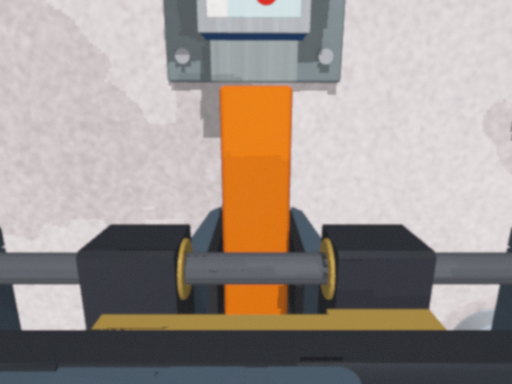

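Run:
```python
from h import *
C=cam("wrist")
print("carrier rear top corners",world(C,[(200,35),(308,35)],.046).round(4).tolist(),"deck rear",world(C,[(212,80),(299,80)],.022).round(4).tolist(),"foot",world(C,[(168,81),(340,81)],.006).round(4).tolist(),"front",world(C,[(222,86),(291,86)],.0905).round(4).tolist())
```

```text
carrier rear top corners [[0.5027, -0.1418, 0.046], [0.5568, -0.1436, 0.046]] deck rear [[0.5044, -0.1617, 0.022], [0.5553, -0.1635, 0.022]] foot [[0.4748, -0.1603, 0.006], [0.5831, -0.164, 0.006]] front [[0.5164, -0.1689, 0.0905], [0.5435, -0.1698, 0.0905]]
```

Request:
arm_command(motion=[[1,[0.1,0,-1.2],[0,0,0]],[1,[0.1,0,-2.2],[0,0,0]],[1,[0.1,0,-2.7],[0,0,0]],[1,[0.1,0,-3.2],[0,0,0]],[1,[0.1,0,-3.7],[0,0,0]],[1,[0.1,0,-4.2],[0,0,0]],[1,[0.1,0,-4.8],[0,0,0]],[1,[0.1,0,-5.4],[0,0,0]],[1,[0.1,0,-6],[0,0,0]],[1,[0.1,0,-6.6],[0,0,0]],[1,[0.1,0,-7.2],[0,0,0]]])

```text
time: 9.95
ee_pos: [0.5299, -0.1746, 0.0753]
orientation: [-0.508, -0.491, 0.509, -0.492]
wrist_force: [-3.6, -11.9, -0.2]
finger_gap: 0.0298
```

Run:
```python
from h import *
s=bot.state(); print(s["ee_pos"],s["wrist_force"],s["wrist_torque"],s["finger_gap"])
C,im=snap("wrist","7"); hsv=cv2.cvtColor(im,cv2.COLOR_BGR2HSV); h,sa,v=cv2.split(hsv)
o=blobs((h<15)&(sa>180)&(v>100)); print("orange",[rect(C,c,.0885) for c in o[:2]])
d=blobs(((h<10)|(h>170))&(sa>150)&(np.arange(384)[:,None]<120),15); print([(cv2.minEnclosingCircle(c)[0],world(C,cv2.minEnclosingCircle(c)[0],.046)[0].round(4)) for c in d])
```

```text
[ 0.52991753 -0.17456576  0.07525887] [ -3.56751631 -11.92248498  -0.23950793] [-2.33590021  0.80747613  0.15236743] 0.029788590433388114
orange [(array([ 0.5305, -0.1334], dtype=float32), [29.5, 70.2], 88.05), (array([ 0.5364, -0.0858], dtype=float32), [7.3, 7.6], 88.13)]
[((266.5, 52.227272033691406), array([ 0.5379, -0.0799,  0.046 ])), ((267.5, 0.0), array([ 0.539 , -0.0562,  0.046 ]))]
```

View pics/wrist7.png

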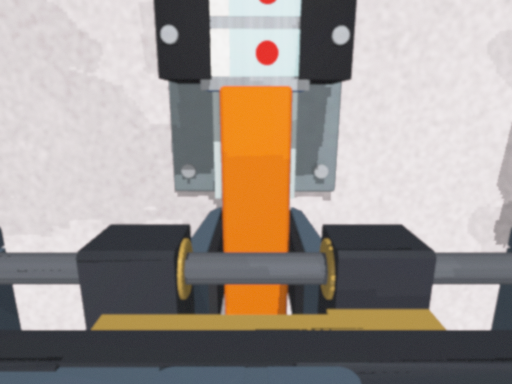

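Request:
arm_command(motion=[[1,[0,0,-0.5],[0,0,0]],[1,[0,0,-1],[0,0,0]],[1,[0,0,-1.5],[0,0,0]],[1,[0,0,-2],[0,0,0]],[1,[0,0,-2.5],[0,0,0]],[1,[0,0,-3],[0,0,0]],[1,[0,0,-3.5],[0,0,0]],[1,[0,0,-4],[0,0,0]],[1,[0,0,-4.4],[0,0,0]],[1,[0,0,-4.8],[0,0,0]],[1,[0,0,-5.2],[0,0,0]],[1,[0,0,-5.6],[0,0,0]],[1,[0,0,-5.6],[0,0,0]],[1,[0,0,-5.6],[0,0,0]]])

```text
time: 11.75
ee_pos: [0.5316, -0.1176, 0.0748]
orientation: [-0.509, -0.491, 0.509, -0.491]
wrist_force: [0.1, 0.2, -3.0]
finger_gap: 0.03
```

Run:
```python
from h import *
s=bot.state(); print(s["time"],s["ee_pos"],s["wrist_force"],s["wrist_torque"],s["finger_gap"])
C,im=snap("top","8"); hsv=cv2.cvtColor(im,cv2.COLOR_BGR2HSV); h,sa,v=cv2.split(hsv)
roi=np.zeros(v.shape,bool); roi[195:228,235:300]=1
d=blobs(((h<10)|(h>170))&(sa>120)&roi,3); print([world(C,cv2.minEnclosingCircle(c)[0],.046)[0].round(4) for c in d])
C,im=snap("wrist","8")
cv2.imwrite("pics/both8.png",np.vstack([cv2.resize(cv2.imread("pics/top8.png")[170:250,190:350],(640,320)),im[:260,:]][0:1]))
```

```text
11.75 [ 0.53162535 -0.11761242  0.07481676] [ 0.06013959  0.19714373 -3.01994152] [-0.10748127  0.05998959 -0.06547951] 0.03002997118598848
[array([0.5429, 0.0622, 0.046 ]), array([ 0.5392, -0.0219,  0.046 ]), array([0.5399, 0.0057, 0.046 ]), array([0.5407, 0.0355, 0.046 ])]
```

View pics/wrist8.png

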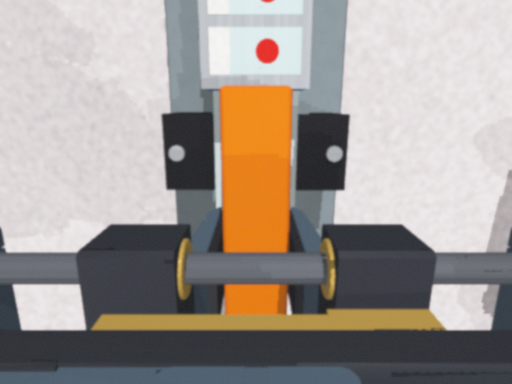

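Run:
```python
from h import *
print(move([.4969,-.3934,.0545],down(np.radians(-5.6))),move([.4969,-.3934,.175],down(np.radians(-5.6))))
```

```text
(array([ 2.03, -2.51, 27.67]), array([ 0.063, -0.   ,  0.   ])) (array([-10.02,  -2.51,  27.67]), array([ 0.063, -0.   ,  0.   ]))
```

Request:
arm_command(motion=[[1,[0,0,1],[0,0,0]],[1,[0,0,1.5],[0,0,0]],[1,[-3,0,1.5],[0,0,0]],[1,[-7,0,1.5],[0,0,0]],[1,[-10,0,3],[0,0,0]],[1,[-10,-0.5,8],[0.02,0,0]],[1,[-10,-1,13],[0.03,0,0]],[1,[-10,-1.5,18],[0.04,0,0]],[1,[-10,-2,23],[0.05,0,0]],[1,[-10,-2.5,26.5],[0.063,0,0]],[1,[-10,-2.5,27.7],[0.063,0,0]],[1,[-10,-2.5,27.7],[0.063,0,0]],[1,[-6,-2.5,27.7],[0.063,0,0]],[1,[-2,-2.5,27.7],[0.063,0,0]],[1,[0,-2.5,27.7],[0.063,0,0]],[1,[1,-2.5,27.7],[0.063,0,0]],[1,[1.5,-2.5,27.7],[0.063,0,0]],[1,[1.5,-2.5,27.7],[0.063,0,0]]])

```text
time: 14.1
ee_pos: [0.4974, -0.3936, 0.0604]
orientation: [0.524, 0.475, -0.524, 0.475]
wrist_force: [-0.2, -0.5, -1.8]
finger_gap: 0.0294
```

Run:
```python
from h import *
s=bot.state(); print(s["time"],s["ee_pos"],s["wrist_force"],s["wrist_torque"],move([.4969,-.3934,.0536],down(np.radians(-5.6))))
```

```text
14.1 [ 0.49737928 -0.39360131  0.06040107] [-0.15203914 -0.47268065 -1.77821465] [-0.10935563  0.06970469 -0.01387903] (array([ 0.68, -0.05, -0.02]), array([ 0.,  0., -0.]))
```

Request:
arm_command(motion=[[1,[0.2,0,0],[0,0,0]],[1,[0.4,0,0],[0,0,0]],[1,[0.5,0,0],[0,0,0]],[1,[0.6,0,0],[0,0,0]],[1,[0.65,0,0],[0,0,0]],[1,[0.65,0,0],[0,0,0]]])

```text
time: 14.85
ee_pos: [0.4971, -0.3939, 0.0551]
orientation: [-0.524, -0.475, 0.524, -0.475]
wrist_force: [-6.6, 2.7, 24.3]
finger_gap: 0.03
```

Request:
arm_command(motion=[[1,[-0.08,0,0],[0,0,0]],[1,[-0.08,0,0],[0,0,0]],[0.5,[-0.08,0,0],[0,0,0]],[0.4,[-0.08,0,0],[0,0,0]],[0.4,[-0.08,0,0],[0,0,0]],[0.3,[-0.08,0,0],[0,0,0]],[0,[-0.08,0,0],[0,0,0]],[0,[-0.08,0,0],[0,0,0]],[0,[-2,0,0],[0,0,0]],[0,[-6,0,0],[0,0,0]],[0,[-12,0,0],[0,0,0]],[0,[-18,0,2],[0,0,0]],[0,[-24,0,5],[0,0,0]],[0,[-24,0,7],[0,0,0]],[0,[-24,0,7],[0,0,0]]])

```text
time: 16.73
ee_pos: [0.4899, -0.4646, 0.2953]
orientation: [-0.524, -0.474, 0.524, -0.475]
wrist_force: [-0.5, 0.3, -1.0]
finger_gap: 0.0909
```

Run:
```python
from h import *
s=bot.state(); print(s["time"],s["ee_pos"],s["wrist_force"],s["finger_gap"])
C,im=snap("wrist","9"); hsv=cv2.cvtColor(im,cv2.COLOR_BGR2HSV); h,sa,v=cv2.split(hsv)
o=blobs((h<15)&(sa>180)&(v>100)); print("orange",[rect(C,c,.067) for c in o[:2]])
roi=np.zeros(v.shape,bool); roi[:200]=1
k=blobs(((v<60)|((h<15)&(sa>180)))&roi,500); print("mat",[(rect(C,c,.003),cv2.boundingRect(c)) for c in k[:3]])
print(move([.536,-.05,.31],down(np.radians(-2))))
```

```text
16.725 [ 0.48987548 -0.46457701  0.29529804] [-0.52893277  0.34471122 -1.01412021] 0.09088903195404198
orange [(array([ 0.4975, -0.382 ], dtype=float32), [30.8, 129.5], 84.34)]
mat [((array([ 0.498 , -0.3828], dtype=float32), [95.7, 174.7], 84.38), (216, 18, 80, 145))]
(array([ -1.59,   0.51, -41.59]), array([-0.064,  0.   , -0.   ]))
```

Request:
arm_command(motion=[[0,[-1.6,0,-6],[-0.01,0,0]],[0,[-1.6,0.1,-12],[-0.02,0,0]],[0,[-1.6,0.2,-18],[-0.03,0,0]],[0,[-1.6,0.3,-24],[-0.04,0,0]],[0,[-1.6,0.4,-30],[-0.05,0,0]],[0,[-1.6,0.5,-36],[-0.06,0,0]],[0,[-1.6,0.5,-41.6],[-0.064,0,0]],[0,[-1.6,0.5,-41.6],[-0.064,0,0]],[0,[-1.6,0.5,-41.6],[-0.064,0,0]],[0,[-1.6,0.5,-41.6],[-0.064,0,0]]])

```text
time: 18.02
ee_pos: [0.5356, -0.0506, 0.3093]
orientation: [-0.509, -0.491, 0.509, -0.491]
wrist_force: [-0.5, -0.3, 0.1]
finger_gap: 0.0912
```

Run:
```python
from h import *
s=bot.state(); print(s["time"],s["ee_pos"])
C,im=snap("wrist","10"); hsv=cv2.cvtColor(im,cv2.COLOR_BGR2HSV); h,sa,v=cv2.split(hsv)
roi=np.zeros(v.shape,bool); roi[0:200,215:300]=1
d=blobs(((h<10)|(h>170))&(sa>150)&roi,5); P=np.array([world(C,cv2.minEnclosingCircle(c)[0],.046)[0] for c in d]); print("dots",P.round(4).tolist(),P.mean(0))
cv2.imwrite("pics/wrist10c.png",cv2.resize(im[:200,170:340],None,fx=3,fy=3,interpolation=cv2.INTER_CUBIC))
```

```text
18.025 [ 0.53558225 -0.0506044   0.30930115]
dots [[0.5426, 0.0614, 0.046], [0.5423, 0.0336, 0.046], [0.5413, 0.0057, 0.046], [0.54, -0.0225, 0.046]] [0.54154702 0.01956303 0.046     ]
```

View pics/wrist10c.png

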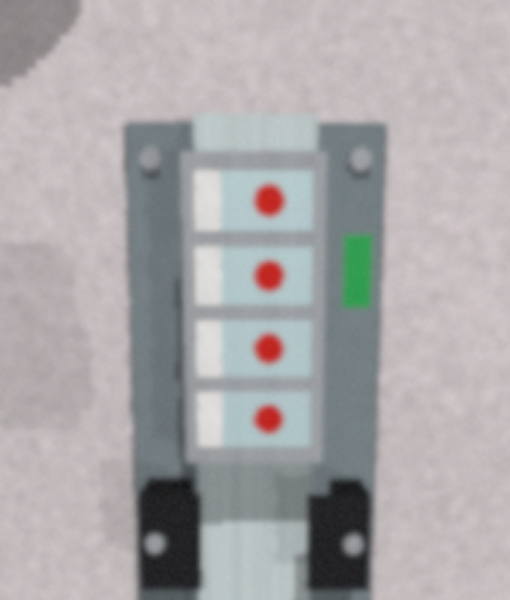

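Run:
```python
from h import *
C=cam("wrist"); w=world(C,np.array([(180,152),(327,152),(189,463),(322,463)])/3+[170,0],.046); print(w.round(4).tolist(),w.mean(0))
print(move([.5365,.0194,.041],down(np.radians(-1.9))))
```

```text
[[0.51, 0.0796, 0.046], [0.5663, 0.0776, 0.046], [0.5074, -0.0399, 0.046], [0.5621, -0.0418, 0.046]] [0.53644996 0.0188735  0.046     ]
(array([26.83, -0.15, -7.01]), array([-0.002,  0.   ,  0.   ]))
```

Request:
arm_command(motion=[[0,[4,-0.15,-4],[0,0,0]],[0,[9,-0.15,-7],[0,0,0]],[0,[14,-0.15,-7],[0,0,0]],[0,[18,-0.15,-7],[0,0,0]],[0,[21,-0.15,-7],[0,0,0]],[0,[23.5,-0.15,-7],[0,0,0]],[0,[25.5,-0.15,-7],[0,0,0]],[0,[26.7,-0.15,-7],[0,0,0]],[0,[26.7,-0.15,-7],[0,0,0]],[0,[26.7,-0.15,-7],[0,0,0]],[0,[26.7,-0.15,-7],[0,0,0]]])

```text
time: 19.45
ee_pos: [0.5372, 0.0201, 0.0431]
orientation: [0.509, 0.491, -0.508, 0.492]
wrist_force: [0.4, 0.1, 0.1]
finger_gap: 0.0913
```

Run:
```python
from h import *
s=bot.state(); print(s["time"],s["ee_pos"],s["wrist_force"],move([.5365,.0194,.041],down(np.radians(-1.9))))
```

```text
19.45 [0.53724291 0.02005278 0.04313755] [0.3935776  0.12197249 0.13752381] (array([ 0.21, -0.07,  0.07]), array([-0.001,  0.   , -0.001]))
```

Request:
arm_command(motion=[[0,[0.2,-0.07,0.07],[0,0,0]],[0,[0.2,-0.07,0.07],[0,0,0]],[1,[0.2,-0.07,0.07],[0,0,0]],[1,[0.2,-0.07,0.07],[0,0,0]],[1,[0.2,-0.07,0.07],[0,0,0]],[1,[0.2,-0.07,0.07],[0,0,0]],[1,[0.2,-0.07,0.07],[0,0,0]],[1,[0.2,-0.07,0.07],[0,0,0]],[1,[-0.5,-0.07,0.07],[0,0,0]],[1,[-2,-0.07,0.07],[0,0,0]],[1,[-5,-0.07,0.07],[0,0,0]],[1,[-9,-0.07,0.07],[0,0,0]],[1,[-12,-0.07,0.07],[0,0,0]],[1,[-12,-0.07,0.07],[0,0,0]],[1,[-12,-0.07,0.07],[0,0,0]]], squeeze=45)

```text
time: 21.32
ee_pos: [0.5355, 0.0195, 0.162]
orientation: [-0.508, -0.492, 0.509, -0.491]
wrist_force: [0.6, 0.2, -4.3]
finger_gap: 0.0556
```

Run:
```python
from h import *
s=bot.state(); print(s["time"],s["ee_pos"],s["wrist_force"],s["wrist_torque"],s["finger_gap"])
C,im=snap("wrist","11"); hsv=cv2.cvtColor(im,cv2.COLOR_BGR2HSV); h,sa,v=cv2.split(hsv)
roi=np.zeros(v.shape,bool); roi[0:330,200:320]=1
z=s["ee_pos"][2]+.005
d=blobs(((h<10)|(h>170))&(sa>150)&roi,15); P=np.array([world(C,cv2.minEnclosingCircle(c)[0],z)[0] for c in d]); print("dots",P.round(4).tolist())
print(move([.5055,.3087,.16],down(np.radians(-7.4))))
```

```text
21.325 [0.53553315 0.01948469 0.16201005] [ 0.62594038  0.21591776 -4.34641764] [-0.07790763  0.01769954 -0.01921877] 0.05562038514017813
dots [[0.5424, 0.0616, 0.167], [0.5414, 0.0334, 0.167], [0.5404, 0.0035, 0.167]]
(array([  0.16,  -3.97, -28.8 ]), array([0.095, 0.   , 0.002]))
```

View pics/wrist11.png

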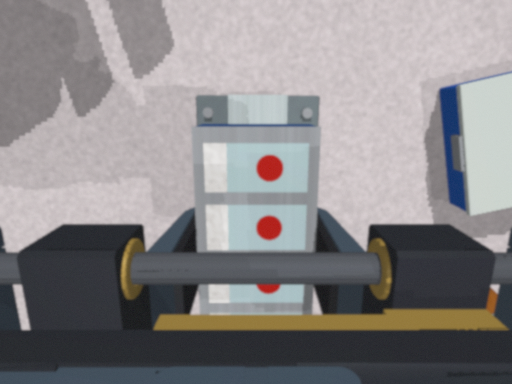

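Request:
arm_command(motion=[[1,[0,-0.8,-4],[0.02,0,0]],[1,[0,-1.5,-8],[0.04,0,0]],[1,[0,-2.2,-12],[0.06,0,0]],[1,[0,-2.8,-15],[0.095,0,0]],[1,[0,-2.8,-15],[0.095,0,0]],[1,[0,-2.8,-15],[0.095,0,0]],[1,[0,-2.8,-15],[0.095,0,0]]])

```text
time: 22.25
ee_pos: [0.5132, 0.1695, 0.162]
orientation: [-0.531, -0.467, 0.532, -0.466]
wrist_force: [1.0, -0.6, -3.8]
finger_gap: 0.0559
```

Run:
```python
from h import *
s=bot.state(); print(s["time"],s["ee_pos"])
C,im=snap("wrist","12"); hsv=cv2.cvtColor(im,cv2.COLOR_BGR2HSV); h,sa,v=cv2.split(hsv)
g=blobs((h>45)&(h<80)&(sa>100)); print("green",[(rect(C,c,.004),cv2.boundingRect(c)) for c in g[:3]])
print(move([.5057,.3086,.16],down(np.radians(-7.2))))
```

```text
22.25 [0.51317344 0.1695059  0.16201946]
green [((array([0.5022, 0.2847], dtype=float32), [65.9, 80.9], 82.61), (186, 0, 80, 102))]
(array([  0.21,  -2.55, -13.69]), array([-0.004,  0.   ,  0.   ]))
```

Request:
arm_command(motion=[[1,[0,-1.2,-6],[0,0,0]],[1,[0,-2.3,-12],[0,0,0]],[1,[0.2,-2.55,-13.7],[0,0,0]],[1,[0.2,-2.55,-13.7],[0,0,0]],[1,[0.2,-2.55,-13.7],[0,0,0]],[1,[3,-2.55,-13.7],[0,0,0]],[1,[6,-2.55,-13.7],[0,0,0]],[1,[9,-2.55,-13.7],[0,0,0]],[1,[11,-2.55,-13.7],[0,0,0]],[1,[12,-2.55,-13.7],[0,0,0]],[1,[12.6,-2.55,-13.7],[0,0,0]],[1,[12.6,-2.55,-13.7],[0,0,0]],[1,[12.6,-2.55,-13.7],[0,0,0]]])

```text
time: 23.92
ee_pos: [0.5059, 0.3096, 0.0371]
orientation: [0.532, 0.467, -0.531, 0.467]
wrist_force: [-0.1, 0.3, -3.0]
finger_gap: 0.0555
```

Run:
```python
from h import *
s=bot.state(); print(s["time"],s["ee_pos"],s["wrist_force"],s["finger_gap"],move([.5056,.3088,.023],down(np.radians(-7.2))))
```

```text
23.925 [0.50590282 0.3095745  0.03710761] [-0.06424487  0.2504454  -2.97754047] 0.0555177160063662 (array([ 1.41, -0.02,  0.08]), array([-0.003, -0.001, -0.001]))
```

Request:
arm_command(motion=[[1,[0.4,0,0.08],[0,0,0]],[1,[0.8,0,0.08],[0,0,0]],[1,[1.0,0,0.08],[0,0,0]],[1,[1.1,0,0.08],[0,0,0]],[1,[1.2,0,0.08],[0,0,0]],[1,[1.25,0,0.08],[0,0,0]],[1,[1.25,0,0.08],[0,0,0]]])

```text
time: 24.8
ee_pos: [0.5054, 0.3087, 0.0239]
orientation: [0.531, 0.467, -0.531, 0.467]
wrist_force: [0.1, -0.8, -3.3]
finger_gap: 0.0562
```

Request:
arm_command(motion=[[1,[0.05,0,0],[0,0,0]],[1,[0.1,0,0],[0,0,0]],[1,[0.12,0,0],[0,0,0]],[1,[0.12,0,0],[0,0,0]]])

```text
time: 25.3
ee_pos: [0.5054, 0.3087, 0.0227]
orientation: [-0.531, -0.467, 0.531, -0.467]
wrist_force: [-0.3, -0.5, -3.0]
finger_gap: 0.0556
```

Request:
arm_command(motion=[[1,[0.03,0,0],[0,0,0]],[1,[0.06,0,0],[0,0,0]],[1,[0.06,0,0],[0,0,0]]])

```text
time: 25.68
ee_pos: [0.5054, 0.3087, 0.0224]
orientation: [0.531, 0.467, -0.531, 0.467]
wrist_force: [-2.1, -1.8, 6.0]
finger_gap: 0.0557
```

Request:
arm_command(motion=[[1,[0,0,0],[0,0,0]],[0.33,[0,0,0],[0,0,0]],[0.28,[0,0,0],[0,0,0]],[0.25,[0,0,0],[0,0,0]],[0.25,[0,0,0],[0,0,0]],[0.25,[-0.5,0,0],[0,0,0]],[0.25,[-2,0,0],[0,0,0]],[0.25,[-6,0,0],[0,0,0]],[0.25,[-12,0,3],[0,0,0]],[0.25,[-18,0,7],[0,0,0]],[0.25,[-24,0,9],[0,0,0]],[0.25,[-29,0,9],[0,0,0]],[0.25,[-29,0,9],[0,0,0]],[0.25,[-29,0,9],[0,0,0]]])

```text
time: 27.42
ee_pos: [0.4935, 0.2193, 0.3127]
orientation: [0.531, 0.467, -0.531, 0.467]
wrist_force: [-0.0, 0.0, -0.7]
finger_gap: 0.0687
```

Run:
```python
from h import *
s=bot.state(); print(s["time"],s["ee_pos"],s["wrist_force"],s["finger_gap"])
C,im=snap("wrist","13"); hsv=cv2.cvtColor(im,cv2.COLOR_BGR2HSV); h,sa,v=cv2.split(hsv)
g=blobs((h>45)&(h<80)&(sa>100),10); print("green",[rect(C,c,.004) for c in g[:1]])
d=blobs(((h<10)|(h>170))&(sa>150)&(np.arange(384)[:,None]<200),5); P=np.array([world(C,cv2.minEnclosingCircle(c)[0],.028)[0] for c in d]); print("dots",P[:,:2].round(4).tolist())
C2,t=snap("top","13"); h2=cv2.cvtColor(t,cv2.COLOR_BGR2HSV); a,b,c=cv2.split(h2)
o=blobs((a<15)&(b>180)&(c>120)); print("orange",[rect(C2,k,.067) for k in o[:1]])
cv2.imwrite("pics/wrist13c.png",cv2.resize(im[:200,110:400],None,fx=2.6,fy=2.6,interpolation=cv2.INTER_CUBIC))
```

```text
27.425 [0.49345836 0.21930747 0.3126742 ] [-0.02818825  0.04674407 -0.74709277] 0.06866090247828348
green [(array([0.5061, 0.3078], dtype=float32), [65.0, 128.6], 81.74)]
dots [[0.6108, 0.3371], [0.5159, 0.3502], [0.513, 0.3223], [0.6036, 0.2813], [0.608, 0.3089], [0.4227, 0.3616], [0.6004, 0.2536], [0.5092, 0.2942], [0.4192, 0.3338], [0.4154, 0.3062], [0.5055, 0.2664], [0.4118, 0.2784]]
orange [(array([ 0.4973, -0.3727], dtype=float32), [28.6, 141.5], 84.47)]
```

View pics/wrist13c.png

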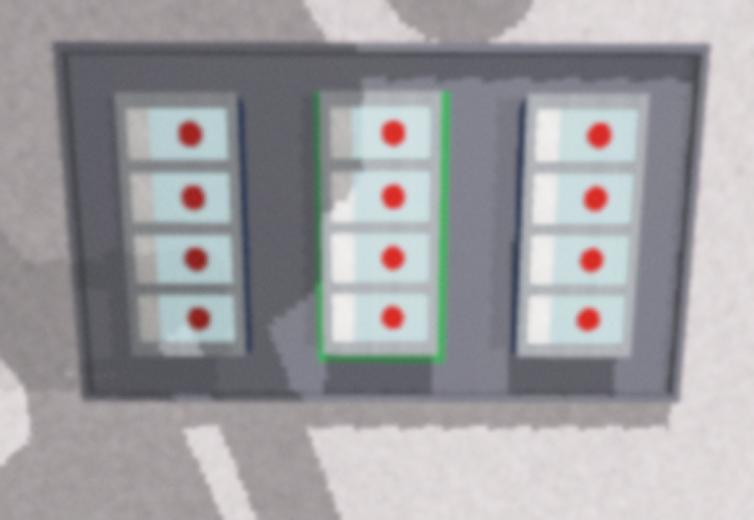

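```bash
python3 -c "
from plant import bot
print(bot.hand_in(), bot.state()['time'])"
```

```text
the job is handed in; nothing more can be done
the job is handed in; nothing more can be done
```

The job is done and handed in at about 27.5 s of the 72 s allowed. No verdict was reported.

**What I did:** I gripped the orange block and pushed the carrier out of the rails at about 12 N. Its centre ended 71–73 mm past the gate, flat on the deck and not touched by the gripper until then. I stood the block back on its mat, then lifted the carrier level and lowered it onto the vacant label until the wrist felt the floor (about 6 N). Only then did I release it.

**Last checks:**
- **Carrier:** its centre is within about 1–2 mm of the label's. Its long axis is at 82.9°, against 81.7–82.9° measured for the label. It lies right way up, in line with the two stored carriers.
- **Block:** the wrist view just after release put it upright and within 1 mm of the mat's centre. The final top view put it about 9 mm further along. It also read the block as 141 mm long instead of 130 mm because it sees the block's side, so I trust the wrist view; either figure is inside the 35 mm limit.
- **Block contact:** the block met the mat with about 24 N as I set it down, and I eased off before opening the fingers.
- **Robot:** it was clear of everything at hand-in.
- **Not measured:** I did not re-measure the bystanders at the end, but no path came near them.

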